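# Release the gauge carrier and slide it to the other station until it clicks

### The arm

A 6-joint arm with a two-finger parallel gripper is mounted at the origin on the work surface. World frame = base frame: x ahead of the robot, y to its left, z up, the work surface at z = 0. Lengths are in m, angles in rad, forces in N, time in s.
With the tool pointing down it reaches from about 0.35 to 0.725 m from the base axis. Payload 4.3 kg.
Tool frame: the origin (TCP) lies midway between the tips of the shut fingers; the grasp point (between the pads) lies 19 mm behind it; z points along the fingers, y is the line along which they close (so a half turn about z gives the same grasp; the last joint's range is limited). The gripper opens to 85 mm and grips with 20 to 120 N. Pads are 22 mm wide; open, the fingers measure 114 mm over their backs; the gripper's body (76 mm by 85 mm) begins 54 mm behind the grasp point. The pads swing forward as they close: fully open they stand 13 mm farther back than shut.
Start: joints at [1.01, 0.377, 0.081, 1.274, 0, 1.46], TCP at [0.251, 0.518, 0.231] pointing down, gripper open.
Joint ranges: [-2.72, 2.72], [-0.84, 1.66], [-1.02, 1.22], [-1.77, 2.12], [-1.37, 1.28], [-3.14, 3.14]. Speed limits (rad/s): [2.57, 2.57, 3.14, 3.14, 3.14, 3.14].

### API

Orientations are given as a rotation vector (axis times angle).
In Python, from workcell import bot gives the robot as it stands.
- The arm moves only by the tool send_rows, never from a script. Its argument "deltas" is a list of rows, each an object with "hand": the closure in counts, from 0 (fully open) to 255 (shut); "offset": the shift along the tool's x, y, z in m, a list of three; "rotation": the turn, a rotation vector about the tool's x, y, z in degrees, a list of three. In form: [{"hand": hand, "offset": [x, y, z], "rotation": [ax, ay, az]}, ...]. A call has 1 to 8 rows; each row is the pose to reach, as a shift and turn from the pose commanded when the call began, along the tool's axes at that moment; what a row does not reach only later rows make up. A row lasts 1/8 s, in which the tool goes at most 62.5 mm and 10.7 degrees, less where a joint would pass 70% of its speed; a pose out of reach is approached as far as the arm can. A call with a gripper value outside its range is refused whole. The fingers move at their own pace and stop on an object; the grip force is fixed at half the most. Time passes only in rows, so rows that repeat a pose let the fingers close. It gives the time, the measured TCP pose, the force, the opening and the grip force at its end, in the units of the state.
- bot.read_state(): the state, without advancing time (a new reading comes with each control period).
- bot.read_camera(name): name is "side" or "top" or "wrist"; returns the picture (480x640x3 uint8, blue, green, red); there is no depth.
- bot.camera_params(name): a dict with "camera_matrix" (3x3 intrinsics, pixels), "rvec" (rotation vector, rad) and "tvec" (3), from world to camera coordinates, as OpenCV has them; the wrist camera has in their place "tool_from_camera" (4x4, takes a point from camera to tool coordinates, whose origin is the TCP and whose axes are the flange's). Camera axes: x right, y down, z forward; pixel columns grow to the right and rows downward; lengths in m; the calibration is good to about 2 mm. The wrist camera is an equidistant fisheye: a pixel r from the principal point sees the ray r / f radians off the axis. A picture is of the moment at which its call begins: read the wrist's pose just before it. camera_params takes no time and is no camera call.
- bot.close_job(): hands the job in; it is judged then, once.
Trained networks look in the newest picture that a camera, given by its name, has taken for a name from the list of things; names that differ only in an ending like _2 or _b are one class to them, and where a whole thing is asked for, a point or a joint stands for the part that bears it (a point fixed in the world has none). Each returns a list of dicts, best first, with "confidence" (0 to 1); they miss things now and then, are a little off and sometimes report something else, mostly with a low value. They report only what shows in the picture. A call takes as long as a camera call.
- bot.silhouettes(name, camera): "region" (480x640 bool, what is visible of it) and "bbox" ([left, top, right, bottom] in pixels, round what is visible of it).
The state is a dict: "clock": time; "joints": joint angles; "qvel": joint speeds; "joint_efforts": joint torques, N m; "position": TCP position; "eef_rot": TCP orientation; "force": force on the tool from outside, world axes, zero at the start; "moment": the same for the moment, N m; "finger_gap": finger opening in m; "gripper_force": force on a finger pad.
Only numpy, scipy, OpenCV 4.12 (cv2) and the standard library are available. Lean on these libraries where they do the work, as an engineer would, in place of code of your own. Each camera call takes 0.05 s, during which the arm holds its last target. There are 200 camera calls.

### The job

The pressure gauge's carrier is locked by a spring catch at one end of its short bench slide. Press that catch down so that the carrier springs free, then push the carrier along the rail, fully home to the other end, until the catch there clicks up and holds it. Leave the loose parts on the desk where they are.

Things in the scene. Friction and masses are not known exactly. Their poses are not given: they have to be found in the camera images.
- slide: Bench slide fixed to the desk: wooden base 175 x 430 x 10 mm, steel rail 20 mm wide along it, an ejector housing at each end (top 44 mm above the desk), a thumb catch beside the rail near each end. Origin on the desk under the rail's middle; z up, y along the rail from the starting station to the other, x across it (catches on the -x side, 85 mm from the rail). Position and yaw vary.
- carrier (a joint): Carrier's travel along the rail, m: 0 locked at the starting station, 0.200 locked at the other; stops at -0.008 and 0.208. Freed, a spring plunger shoves it to about 0.03. Sliding takes 1 to 3 N, the last 26 mm up to 15 N (second plunger and catch ramp). It must pass 0.200 by 3 to 7 mm for the catch to click; the plunger (6 N) presses it back against the catch, or throws it out if not caught.
- carrier_push (a point): Centre of the outer face of the upright steel cheek on the carrier's trailing side, 59 mm above the desk; axes parallel to the slide's (push along +y). Carrier: captive deck 100 mm long (y), 56 wide, top 44 mm above the desk; two cheeks across it, 44 wide, 8 thick, tops at 74 mm, outer faces 39 mm from its middle. 11 mm of bare deck outside each cheek; nothing beyond is above 44 mm.
- gauge_face (a point): Centre of the white dial of the gauge, 56 mm in diameter, lying face up between the carrier's two cheeks; 66 mm above the desk, over the middle of the carrier.
- catch_a_pad (a point): Starting station's catch: centre of the top of its flat ribbed steel thumb pad, 44 mm (across the rail) x 40 mm, 42 mm above the desk when up. Pressed straight down it travels 10 mm against a spring (3.5 N at first, 6.5 N when fully down); it frees the carrier from about 7 mm down. Springs back up when let go.
- catch_b_pad (a point): The other station's catch: centre of the top of an identical thumb pad. It need not be touched: the carrier rides over its ramp and pushes it down, and it springs up behind the carrier's side pin.
- catch_a (a joint): How far the starting station's catch is pressed down, m: 0 up, 0.010 fully down.
- catch_b (a joint): How far the other station's catch is pressed down, m: 0 up, 0.010 fully down.
- union1: Loose brass hexagonal union, 32 mm across, 26 mm high, standing on the slide's base between the two thumb pads; origin at the centre of its underside.
- union2: Like union1, on the desk beyond the slide.
- union3: Like union1, on the desk beyond the slide.
- axle: Loose black iron axle 130 mm long with two 16 mm square bearing blocks, lying on the desk beyond the slide; origin under its middle.
- chimney: Loose tinplate chimney stack, 100 mm high, 56 mm wide foot, standing on the desk just past the starting end of the slide; origin at the centre of its underside.
- spanner: Loose steel spanner 140 mm long lying on the desk to the robot's right; origin on its underside.
- fluxjar: Closed jar, 50 mm in diameter, 55 mm high, standing on the desk to the robot's left; origin at the centre of its underside.

How it is judged:
By the outcome, as a careful person would: the job done as asked, in the order asked, and still so for the second after the job is handed in, with the robot touching nothing.
It also fails if it takes over 43 s, if anything falls off the work surface, if the arm or the gripper's body presses on something with over 40 N, if the wrist force passes 120 N, or if a joint passes its speed limit or range.

## Working session

There is one attempt and no reset: what is moved stays moved. The work goes in short steps, Python scripts to look and compute and a tool call to move; the robot and the scene stay as the last step left them, time stands still between calls to the robot, and variables do not carry over. Pictures are saved under pics/ and viewed, at most 10 in all, crops included, and the job is handed in when it is done.

Besides the shell and the picture viewer there is one more tool, called after ">>>" by a JSON object that holds its "api" and its "payload". send_rows: Moves the arm, as the interface text tells. Its arguments: {"type":"object","properties":{"deltas":{"type":"array","items":{"type":"object","properties":{"hand":{"type":"number"},"offset":{"type":"array","items":{"type":"number"}},"rotation":{"type":"array","items":{"type":"number"}}}}}},"required":["deltas"]}

```bash
mkdir -p pics; cat > h.py <<'E'
import numpy as np, cv2
from workcell import bot
def proj(cam,P):
    c=bot.camera_params(cam)
    return cv2.projectPoints(np.array(P,float).reshape(-1,1,3),np.array(c['rvec'],float),np.array(c['tvec'],float),np.array(c['camera_matrix'],float),None)[0].reshape(-1,2)
def ray(cam,uv):
    c=bot.camera_params(cam);R=cv2.Rodrigues(np.array(c['rvec'],float))[0];t=np.array(c['tvec'],float).ravel()
    d=R.T@np.linalg.inv(np.array(c['camera_matrix'],float))@np.array([uv[0],uv[1],1.]);return -R.T@t,d
def atz(cam,uv,z):
    o,d=ray(cam,uv);return o+d*(z-o[2])/d[2]
E
python3 - <<'E'
from h import *
for c in('top','side'):
    im=bot.read_camera(c);cv2.imwrite(f'pics/{c}0.png',im)
    for n in('slide','carrier','gauge_face','catch_a_pad','union1','chimney','carrier_push'):
        for r in bot.silhouettes(n,c)[:3]:
            ys,xs=np.nonzero(r['region']);print(c,n,round(r['confidence'],2),r['bbox'],(xs.mean().round(1),ys.mean().round(1)),len(xs), atz(c,(xs.mean(),ys.mean()),.045).round(3))
s=bot.read_state();print(s)
E
```

```text
top slide 0.62 [215.2, 190.2, 395.1, 267.3] (np.float64(304.5), np.float64(228.6)) 12744 [0.557 0.024 0.045]
top carrier 0.95 [324.6, 193.8, 369.7, 233.6] (np.float64(347.2), np.float64(213.9)) 1122 [ 0.594 -0.076  0.045]
top gauge_face 0.83 [325.7, 197.6, 371.2, 230.5] (np.float64(347.5), np.float64(213.9)) 1078 [ 0.594 -0.077  0.045]
top gauge_face 0.28 [332.4, 223.2, 348.8, 261.7] (np.float64(340.3), np.float64(245.8)) 430 [ 0.517 -0.06   0.045]
top catch_a_pad 0.56 [332.8, 227.2, 348.2, 259.2] (np.float64(339.8), np.float64(245.2)) 420 [ 0.519 -0.059  0.045]
top union1 0.45 [340.6, 169.6, 353.4, 180.7] (np.float64(345.7), np.float64(173.7)) 113 [ 0.692 -0.073  0.045]
top union1 0.44 [294.9, 242.3, 305.4, 253.1] (np.float64(299.2), np.float64(247.4)) 97 [0.512 0.036 0.045]
top chimney 0.77 [405.4, 221.7, 431.5, 253.2] (np.float64(415.8), np.float64(234.8)) 564 [ 0.546 -0.238  0.045]
top carrier_push 0.8 [327.5, 193.9, 368.9, 231.2] (np.float64(347.7), np.float64(214.1)) 1106 [ 0.593 -0.077  0.045]
side slide 0.55 [274.4, 176.0, 377.3, 317.1] (np.float64(323.7), np.float64(247.7)) 
[... 696 characters left out ...]
 [ 0.598 -0.078  0.045]
{'clock': 0.8, 'joints': array([ 1.00970941e+00,  3.77259774e-01,  8.10296518e-02,  1.27440024e+00,
       -2.75882378e-05,  1.46050323e+00]), 'qvel': array([-0.00150771, -0.00044844,  0.00093273, -0.00064097,  0.00159397,
        0.00172534]), 'joint_efforts': array([-2.82425444e-04, -4.63463295e+01,  2.70139647e+01, -4.43369868e-05,
       -2.30731658e-06, -1.04665290e-05]), 'position': array([0.25054213, 0.5176024 , 0.23136387]), 'eef_rot': array([7.02106727e-01, 3.06204887e+00, 2.31865526e-04]), 'force': array([-0.10225738, -0.02411935, -0.23330457]), 'moment': array([ 0.01549122,  0.01606524, -0.01156589]), 'gripper_force': 0.0, 'finger_gap': 0.08535393590316183}
```

View pics/top0.png

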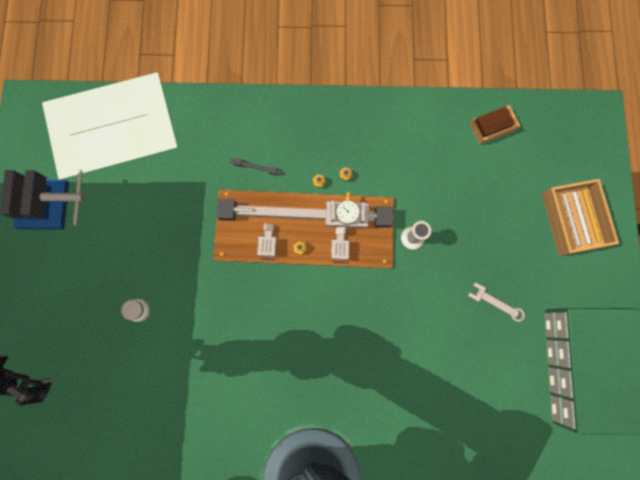

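View pics/side0.png

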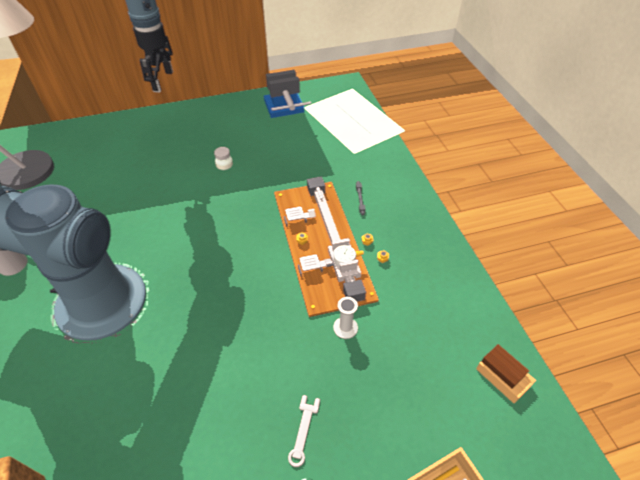

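The top view shows the slide base with corners at about (218,190), (395,197), (393,267) and (214,263). The carrier and gauge are at (347,213), pad A at (340,249) and the chimney at (415,237). The starting station is on the world -y side, and the slide's yaw is about -2°. I'll move above pad A first and then look from close by.

>>> {"api": "send_rows", "payload": {"deltas": [{"hand":255,"offset":[-0.041,-0.037,0],"rotation":[0,0,5.5]},{"hand":255,"offset":[-0.082,-0.075,0],"rotation":[0,0,11]},{"hand":255,"offset":[-0.124,-0.112,0],"rotation":[0,0,16.5]},{"hand":255,"offset":[-0.165,-0.15,0],"rotation":[0,0,22]},{"hand":255,"offset":[-0.206,-0.187,0],"rotation":[0,0,27.5]},{"hand":255,"offset":[-0.247,-0.224,0],"rotation":[0,0,33]},{"hand":255,"offset":[-0.289,-0.262,0],"rotation":[0,0,38.5]},{"hand":255,"offset":[-0.33,-0.3,0],"rotation":[0,0,44]}]}}

```text
clock: 1.8
position: [0.4175, 0.1021, 0.2316]
eef_rot: [1.802, 2.573, 0.001]
force: [1.0, -0.1, -0.3]
finger_gap: 0.0004
gripper_force: 0.0
```

```bash
cat >> h.py <<'E'
from scipy.spatial.transform import Rotation as Ro
def delta(P,yaw_deg):
    "tool-axis offset & z-turn to reach P with tool y axis at yaw_deg in world, tool down"
    s=bot.read_state();R=Ro.from_rotvec(s['eef_rot']);p=np.array(s['position'])
    a=np.radians(yaw_deg);y=np.array([np.cos(a),np.sin(a),0]);z=np.array([0,0,-1.]);T=Ro.from_matrix(np.c_[np.cross(y,z),y,z])
    print('pos',p.round(4),'offset',R.inv().apply(np.array(P)-p).round(4),'rot',np.degrees((R.inv()*T).as_rotvec()).round(2),'force',np.array(s['force']).round(2),'t',s['clock'])
E
python3 - <<'E'
from h import *
from scipy.optimize import least_squares
print(bot.camera_params('wrist'))
# base corners at z=.010 in top
for uv in((218,190),(395,197),(393,267),(214,263)): print(atz('top',uv,.01).round(3))
print('gauge top/side z.066',atz('top',(347.5,213),.066).round(4),atz('side',(344.2,255),.066).round(4))
delta((.5,-.08,.22),-2.3)
E
```

```text
{'camera_matrix': array([[371.64829954,   0.        , 316.74711377],
       [  0.        , 371.64829954, 235.41137649],
       [  0.        ,   0.        ,   1.        ]]), 'tool_from_camera': array([[ 1.02672556e-03, -9.55471859e-01, -2.95080450e-01,
         7.43309961e-02],
       [ 9.99999356e-01,  1.12367910e-03, -1.59003609e-04,
         2.32394974e-04],
       [ 4.83499207e-04, -2.95080097e-01,  9.55472398e-01,
        -1.43303289e-01],
       [ 0.00000000e+00,  0.00000000e+00,  0.00000000e+00,
         1.00000000e+00]])}
[0.657 0.237 0.01 ]
[ 0.646 -0.196  0.01 ]
[ 0.473 -0.188  0.01 ]
[0.478 0.238 0.01 ]
gauge top/side z.066 [ 0.5911 -0.0755  0.066 ] [ 0.5955 -0.0805  0.066 ]
pos [0.4175 0.1021 0.2316] offset [-0.1993  0.0153  0.0117] rot [ 7.00e-02 -1.00e-02  2.23e+01] force [ 0.97 -0.12 -0.32] t 1.8
```

>>> {"api": "send_rows", "payload": {"deltas": [{"hand":255,"offset":[-0.05,0.004,0.003],"rotation":[0,0,5.6]},{"hand":255,"offset":[-0.1,0.008,0.006],"rotation":[0,0,11.2]},{"hand":255,"offset":[-0.15,0.012,0.009],"rotation":[0,0,16.8]},{"hand":255,"offset":[-0.2,0.015,0.012],"rotation":[0,0,22.3]},{"hand":255,"offset":[-0.2,0.015,0.012],"rotation":[0,0,22.3]}]}}

```text
clock: 2.42
position: [0.5011, -0.0817, 0.2189]
eef_rot: [2.267, 2.174, -0.0]
force: [-0.2, 0.1, 0.3]
finger_gap: 0.0
gripper_force: 0.0
```

```bash
cat >> h.py <<'E'
def wT():
    s=bot.read_state();return Ro.from_rotvec(s['eef_rot']).as_matrix(),np.array(s['position'])
def wray(uv,pose):
    c=bot.camera_params('wrist');K=np.array(c['camera_matrix']);M=np.array(c['tool_from_camera'])
    m=(np.array(uv)-K[:2,2])/K[0,0];r=np.hypot(*m);d=np.r_[m/max(r,1e-9)*np.sin(r),np.cos(r)]
    R,p=pose;return R@M[:3,3]+p, R@M[:3,:3]@d
def watz(uv,z,pose):
    o,d=wray(uv,pose);return o+d*(z-o[2])/d[2]
def wproj(P,pose):
    c=bot.camera_params('wrist');K=np.array(c['camera_matrix']);M=np.array(c['tool_from_camera'])
    R,p=pose;q=M[:3,:3].T@(R.T@(np.array(P)-p)-M[:3,3]);r=np.arctan2(np.hypot(q[0],q[1]),q[2]);n=np.hypot(q[0],q[1])
    return K[:2,2]+K[0,0]*r*q[:2]/n
E
python3 - <<'E'
from h import *
p=wT();im=bot.read_camera('wrist');cv2.imwrite('pics/w0.png',im);np.savez('w0.npz',R=p[0],p=p[1])
for n,z in(('carrier',.06),('gauge_face',.066),('catch_a_pad',.042),('union1',.02)):
    for r in bot.silhouettes(n,'wrist')[:3]:
        ys,xs=np.nonzero(r['region']);print(n,round(r['confidence'],2),r['bbox'],(xs.mean().round(1),ys.mean().round(1)),watz((xs.mean(),ys.mean()),z,p).round(4))
delta((.51,-.06,.1),-2.3)
E
```

```text
carrier 0.66 [373.3, 143.7, 480.6, 255.8] (np.float64(423.8), np.float64(198.6)) [ 0.5933 -0.0717  0.06  ]
carrier 0.46 [487.4, 112.7, 512.9, 148.9] (np.float64(498.7), np.float64(128.1)) [ 0.6629 -0.0096  0.06  ]
gauge_face 0.77 [373.7, 142.7, 480.3, 255.4] (np.float64(423.5), np.float64(198.6)) [ 0.5914 -0.0704  0.066 ]
catch_a_pad 0.57 [301.8, 164.5, 394.2, 208.1] (np.float64(340.7), np.float64(184.1)) [ 0.5235 -0.0604  0.042 ]
union1 0.93 [312.4, 64.9, 350.3, 94.1] (np.float64(330.8), np.float64(78.3)) [0.5191 0.0344 0.02  ]
union1 0.81 [499.4, 179.6, 527.8, 206.1] (np.float64(511.1), np.float64(192.5)) [ 0.7018 -0.0751  0.02  ]
union1 0.57 [483.7, 111.1, 513.3, 146.6] (np.float64(498.3), np.float64(128.3)) [ 0.6834 -0.0102  0.02  ]
pos [ 0.4995 -0.0777  0.2195] offset [0.018  0.0099 0.1195] rot [-0.01 -0.02  0.27] force [0.54 0.75 0.89] t 2.675
```

View pics/w0.png

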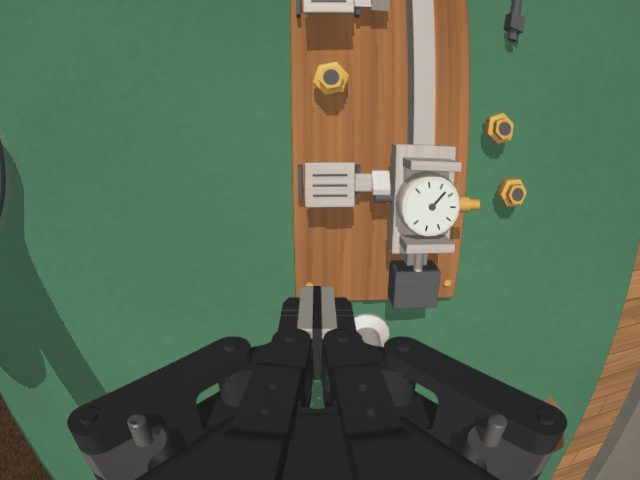

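The wrist view shows pad A centred at about (331,185), the dial at (430,206), and the cheek tops at about (432,165) and (427,245). The chimney is at (370,335), behind the fingertips. Next I'll turn these pixels into positions.

```bash
python3 - <<'E'
from h import *
d=np.load('w0.npz');p=(d['R'],d['p'])
pad=watz((331,185),.042,p);g=watz((430,206),.066,p);print('pad',pad,'gauge',g)
print('cheek tops',watz((432,164),.074,p),watz((427,245),.074,p))
print('rail pts',watz((425,20),.03,p),watz((424,130),.03,p))
print('pad proj in top/side',proj('top',[pad,g]),proj('side',[pad,g]))
# triangulated heights: dial / pad by wrist+side rays
for a,b in(((331,185),(310.5,262.5)),((430,206),(344.5,254))):
    o1,d1=wray(a,p);o2,d2=ray('side',b);t=np.linalg.lstsq(np.c_[d1,-d2],o2-o1,rcond=None)[0];print((o1+t[0]*d1).round(4),(o2+t[1]*d2).round(4))
delta((pad[0],pad[1],.06),-2.3)
E
```

```text
pad [ 0.51497871 -0.06088021  0.042     ] gauge [ 0.59728693 -0.07687238  0.066     ]
cheek tops [ 0.59564903 -0.04041314  0.074     ] [ 0.5936739  -0.10865153  0.074     ]
rail pts [0.60662312 0.0896428  0.03      ] [ 0.60171831 -0.01408327  0.03      ]
pad proj in top/side [[340.52146406 247.01603142]
 [348.10966    210.38794395]] [[310.6106661  262.12136498]
 [344.42214853 253.70873924]]
[ 0.515  -0.0611  0.0408] [ 0.5146 -0.061   0.0407]
[ 0.5976 -0.0771  0.0651] [ 0.5975 -0.0771  0.065 ]
pos [ 0.4995 -0.0777  0.2195] offset [0.0173 0.0149 0.1595] rot [-0.01 -0.02  0.27] force [0.54 0.75 0.89] t 2.675
```

>>> {"api": "send_rows", "payload": {"deltas": [{"hand":255,"offset":[0.017,0.015,0.04],"rotation":[0,0,0]},{"hand":255,"offset":[0.017,0.015,0.09],"rotation":[0,0,0]},{"hand":255,"offset":[0.017,0.015,0.135],"rotation":[0,0,0]},{"hand":255,"offset":[0.017,0.015,0.16],"rotation":[0,0,0]},{"hand":255,"offset":[0.017,0.015,0.17],"rotation":[0,0,0]},{"hand":255,"offset":[0.017,0.015,0.178],"rotation":[0,0,0]},{"hand":255,"offset":[0.017,0.015,0.182],"rotation":[0,0,0]},{"hand":255,"offset":[0.017,0.015,0.182],"rotation":[0,0,0]}]}}

```text
clock: 3.68
position: [0.5162, -0.0625, 0.0379]
eef_rot: [2.261, 2.179, 0.001]
force: [0.4, -0.7, 0.3]
finger_gap: 0.0
gripper_force: 0.0
```

>>> {"api": "send_rows", "payload": {"deltas": [{"hand":255,"offset":[0,0,0.002],"rotation":[0,0,0]},{"hand":255,"offset":[0,0,0.004],"rotation":[0,0,0]},{"hand":255,"offset":[0,0,0.004],"rotation":[0,0,0]}]}}

```text
clock: 4.05
position: [0.5163, -0.0626, 0.0338]
eef_rot: [2.262, 2.179, 0.001]
force: [0.3, -0.2, 6.1]
finger_gap: 0.0
gripper_force: 2.5
```

```bash
python3 - <<'E'
from h import *
p=wT();print(p[1],bot.read_state()['force'])
for c in('top','side'):
    im=bot.read_camera(c);cv2.imwrite(f'pics/{c}1.png',im)
    for n in('carrier','gauge_face'):
        for r in bot.silhouettes(n,c)[:2]:
            ys,xs=np.nonzero(r['region']);print(c,n,round(r['confidence'],2),(xs.mean().round(1),ys.mean().round(1)),atz(c,(xs.mean(),ys.mean()),.06).round(4))
E
```

```text
[ 0.5162883  -0.0626398   0.03375673] [ 0.25783209 -0.22005579  6.14988317]
top gauge_face 0.7 (np.float64(316.3), np.float64(215.1)) [ 0.5865 -0.0035  0.06  ]
top gauge_face 0.39 (np.float64(318.6), np.float64(180.4)) [ 0.6702 -0.0077  0.06  ]
side carrier 0.58 (np.float64(342.8), np.float64(252.0)) [ 0.5969 -0.0664  0.06  ]
side gauge_face 0.84 (np.float64(343.0), np.float64(252.2)) [ 0.5972 -0.0669  0.06  ]
```

>>> {"api": "send_rows", "payload": {"deltas": [{"hand":255,"offset":[0,0,0.001],"rotation":[0,0,0]},{"hand":255,"offset":[0,0,0.001],"rotation":[0,0,0]},{"hand":255,"offset":[0,0,0.001],"rotation":[0,0,0]}]}}

```text
clock: 4.72
position: [0.5163, -0.0626, 0.0327]
eef_rot: [2.261, 2.179, 0.001]
force: [-0.8, 0.0, 5.1]
finger_gap: 0.0
gripper_force: 2.7
```

```bash
python3 - <<'E'
from h import *
p=wT();print(p[1],bot.read_state()['force'])
c='side'
im=bot.read_camera(c);cv2.imwrite(f'pics/s2.png',cv2.resize(im[160:340,250:400],None,fx=3.3,fy=3.3))
for n in('carrier','gauge_face'):
        for r in bot.silhouettes(n,c)[:2]:
            ys,xs=np.nonzero(r['region']);print(c,n,round(r['confidence'],2),(xs.mean().round(1),ys.mean().round(1)),atz(c,(xs.mean(),ys.mean()),.06).round(4))
print(atz(c,(344.3,259),.06))
E
```

```text
[ 0.51625631 -0.06263104  0.03273393] [-0.76013598  0.04034883  5.06328303]
side carrier 0.83 (np.float64(343.1), np.float64(252.0)) [ 0.5974 -0.0666  0.06  ]
side gauge_face 0.79 (np.float64(342.8), np.float64(252.1)) [ 0.5966 -0.0666  0.06  ]
[ 0.59351998 -0.08806529  0.06      ]
```

View pics/s2.png

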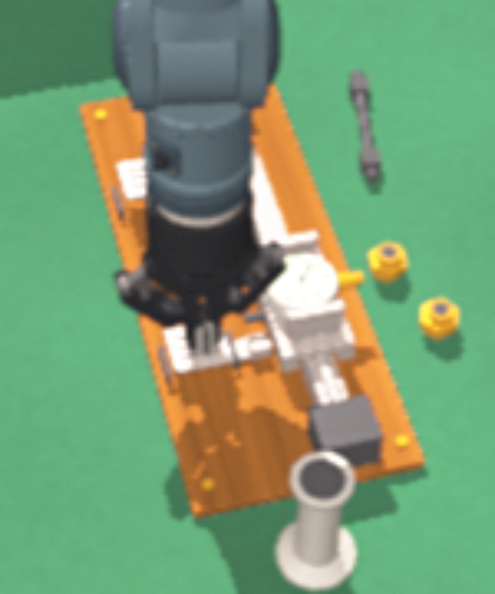

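The side view shows the carrier sprung free: there is a gap, and the plunger is visible between the housing at about (345,430) in the crop and the carrier. Next I'll lift and go in behind the trailing cheek.

>>> {"api": "send_rows", "payload": {"deltas": [{"hand":255,"offset":[0,0,-0.045],"rotation":[0,0,0]},{"hand":255,"offset":[0,0,-0.09],"rotation":[0,0,0]},{"hand":255,"offset":[-0.03,0.04,-0.09],"rotation":[0,0,0]},{"hand":255,"offset":[-0.06,0.081,-0.09],"rotation":[0,0,0]},{"hand":255,"offset":[-0.06,0.081,-0.09],"rotation":[0,0,0]}]}}

```text
clock: 5.5
position: [0.5965, -0.1276, 0.1212]
eef_rot: [2.264, 2.176, 0.001]
force: [-0.6, 0.6, 0.1]
finger_gap: -0.0001
gripper_force: 0.0
```

```bash
python3 - <<'E'
from h import *
p=wT();im=bot.read_camera('wrist');cv2.imwrite('pics/w1.png',im);np.savez('w1.npz',R=p[0],p=p[1])
for n,z in(('gauge_face',.066),):
    for r in bot.silhouettes(n,'wrist')[:3]:
        ys,xs=np.nonzero(r['region']);print(n,round(r['confidence'],2),r['bbox'],(xs.mean().round(1),ys.mean().round(1)),watz((xs.mean(),ys.mean()),z,p).round(4))
print('pred dial s=.03',wproj((.598,-.047,.066),p))
delta((.595,-.125,.053),-2.3)
E
```

```text
gauge_face 0.61 [244.9, 33.8, 404.1, 203.9] (np.float64(317.5), np.float64(117.0)) [ 0.6005 -0.0495  0.066 ]
pred dial s=.03 [312.56002676 112.51460471]
pos [ 0.5934 -0.1252  0.1211] offset [0.0002 0.0017 0.0681] rot [-0.13 -0.06  0.14] force [ 0.18 -0.19  0.38] t 5.6
```

View pics/w1.png

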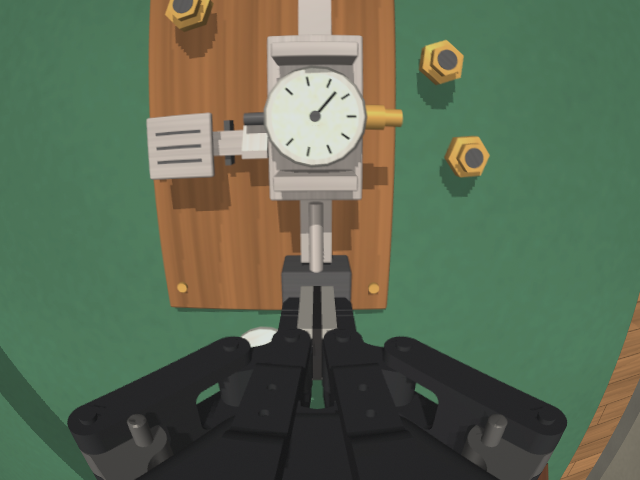

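The wrist view shows the dial at (315,116), the trailing cheek at about (315,183), and the fingers in line with the rail behind it. Next I'll go down and push.

>>> {"api": "send_rows", "payload": {"deltas": [{"hand":255,"offset":[0,0.001,0.035],"rotation":[0,0,0]},{"hand":255,"offset":[0,0.001,0.067],"rotation":[0,0,0]},{"hand":255,"offset":[0,0.001,0.067],"rotation":[0,0,0]},{"hand":255,"offset":[0.015,0.001,0.067],"rotation":[0,0,0]},{"hand":255,"offset":[0.025,0.001,0.067],"rotation":[0,0,0]},{"hand":255,"offset":[0.035,0.001,0.067],"rotation":[0,0,0]},{"hand":255,"offset":[0.045,0.001,0.067],"rotation":[0,0,0]},{"hand":255,"offset":[0.055,0.001,0.067],"rotation":[0,0,0]}]}}

```text
clock: 6.6
position: [0.5979, -0.07, 0.0559]
eef_rot: [2.261, 2.179, 0.001]
force: [-0.6, -2.6, 1.4]
finger_gap: 0.0
gripper_force: 1.0
```

>>> {"api": "send_rows", "payload": {"deltas": [{"hand":255,"offset":[0.013,0,0],"rotation":[0,0,0]},{"hand":255,"offset":[0.026,0,0],"rotation":[0,0,0]},{"hand":255,"offset":[0.039,0,0],"rotation":[0,0,0]},{"hand":255,"offset":[0.052,0,0],"rotation":[0,0,0]},{"hand":255,"offset":[0.065,0,0],"rotation":[0,0,0]},{"hand":255,"offset":[0.078,0,0],"rotation":[0,0,0]},{"hand":255,"offset":[0.09,0,0],"rotation":[0,0,0]},{"hand":255,"offset":[0.1,0,0],"rotation":[0,0,0]}]}}

```text
clock: 7.6
position: [0.6009, 0.0305, 0.0552]
eef_rot: [-2.262, -2.18, 0.0]
force: [1.6, -2.5, 1.9]
finger_gap: -0.0003
gripper_force: 1.0
```

```bash
python3 - <<'E'
from h import *
p=wT();im=bot.read_camera('wrist');cv2.imwrite('pics/w2.png',im)
delta((.603,.078,.053),-2.3)
E
```

```text
pos [0.6007 0.0319 0.0551] offset [0.0462 0.0007 0.0022] rot [-0.04 -0.11  0.26] force [0.22 1.78 0.43] t 7.65
```

View pics/w2.png

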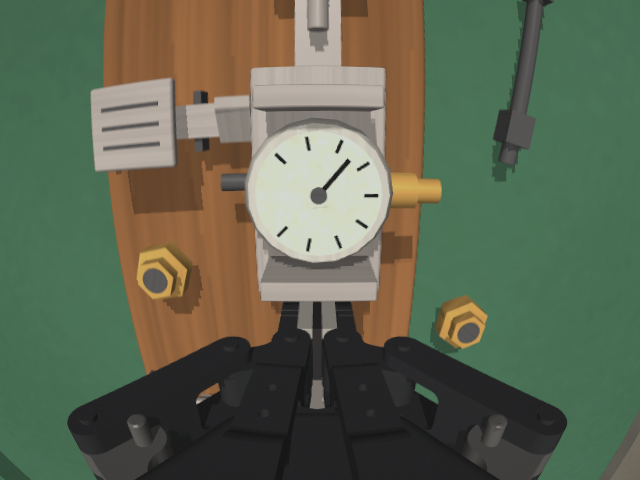

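The wrist view shows the fingers against the trailing cheek and the carrier nearing station B, whose catch arm is at about (215,118). The push continues gently.

>>> {"api": "send_rows", "payload": {"deltas": [{"hand":255,"offset":[0.008,0,0],"rotation":[0,0,0]},{"hand":255,"offset":[0.016,0,0],"rotation":[0,0,0]},{"hand":255,"offset":[0.022,0,0],"rotation":[0,0,0]},{"hand":255,"offset":[0.028,0,0],"rotation":[0,0,0]},{"hand":255,"offset":[0.033,0,0],"rotation":[0,0,0]},{"hand":255,"offset":[0.038,0,0],"rotation":[0,0,0]},{"hand":255,"offset":[0.041,0,0],"rotation":[0,0,0]},{"hand":255,"offset":[0.041,0,0],"rotation":[0,0,0]}]}}

```text
clock: 8.65
position: [0.6018, 0.0687, 0.055]
eef_rot: [2.262, 2.177, -0.006]
force: [-2.0, -6.9, 0.6]
finger_gap: 0.0001
gripper_force: 3.7
```

>>> {"api": "send_rows", "payload": {"deltas": [{"hand":255,"offset":[0.002,0,0],"rotation":[0,0,0]},{"hand":255,"offset":[0.003,0,0],"rotation":[0,0,0]},{"hand":255,"offset":[0.003,0,0],"rotation":[0,0,0]}]}}

```text
clock: 9.02
position: [0.6019, 0.0729, 0.055]
eef_rot: [-2.263, -2.179, 0.003]
force: [-2.0, -4.7, 1.2]
finger_gap: -0.0001
gripper_force: 2.4
```

>>> {"api": "send_rows", "payload": {"deltas": [{"hand":255,"offset":[0.001,0,0],"rotation":[0,0,0]},{"hand":255,"offset":[0.002,0,0],"rotation":[0,0,0]},{"hand":255,"offset":[0.002,0,0],"rotation":[0,0,0]}]}}

```text
clock: 9.4
position: [0.602, 0.0744, 0.055]
eef_rot: [2.263, 2.179, -0.004]
force: [-1.4, -6.7, 1.0]
finger_gap: -0.0
gripper_force: 3.2
```

>>> {"api": "send_rows", "payload": {"deltas": [{"hand":255,"offset":[0.001,0,0],"rotation":[0,0,0]},{"hand":255,"offset":[0.002,0,0],"rotation":[0,0,0]},{"hand":255,"offset":[0.002,0,0],"rotation":[0,0,0]}]}}

```text
clock: 9.78
position: [0.6021, 0.0763, 0.055]
eef_rot: [2.263, 2.178, -0.004]
force: [-1.0, -7.2, 1.6]
finger_gap: 0.0002
gripper_force: 3.3
```

>>> {"api": "send_rows", "payload": {"deltas": [{"hand":255,"offset":[0.001,0,0],"rotation":[0,0,0]},{"hand":255,"offset":[0.002,0,0],"rotation":[0,0,0]},{"hand":255,"offset":[0.002,0,0],"rotation":[0,0,0]}]}}

```text
clock: 10.15
position: [0.6021, 0.0782, 0.055]
eef_rot: [2.263, 2.178, -0.005]
force: [-2.0, -6.3, 0.8]
finger_gap: -0.0001
gripper_force: 3.4
```

>>> {"api": "send_rows", "payload": {"deltas": [{"hand":255,"offset":[0.001,0,0],"rotation":[0,0,0]},{"hand":255,"offset":[0.002,0,0],"rotation":[0,0,0]},{"hand":255,"offset":[0.002,0,0],"rotation":[0,0,0]}]}}

```text
clock: 10.52
position: [0.6022, 0.0801, 0.055]
eef_rot: [2.263, 2.178, -0.005]
force: [-1.8, -5.9, 1.5]
finger_gap: -0.0002
gripper_force: 3.5
```

>>> {"api": "send_rows", "payload": {"deltas": [{"hand":255,"offset":[0.001,0,0],"rotation":[0,0,0]},{"hand":255,"offset":[0.002,0,0],"rotation":[0,0,0]},{"hand":255,"offset":[0.002,0,0],"rotation":[0,0,0]}]}}

```text
clock: 10.9
position: [0.6022, 0.0811, 0.0551]
eef_rot: [2.262, 2.176, -0.007]
force: [-1.5, -9.9, 2.1]
finger_gap: -0.0
gripper_force: 4.9
```

>>> {"api": "send_rows", "payload": {"deltas": [{"hand":255,"offset":[0.001,0,0],"rotation":[0,0,0]},{"hand":255,"offset":[0.002,0,0],"rotation":[0,0,0]},{"hand":255,"offset":[0.002,0,0],"rotation":[0,0,0]}]}}

```text
clock: 11.28
position: [0.6022, 0.0811, 0.0551]
eef_rot: [2.261, 2.173, -0.012]
force: [-2.2, -15.2, 2.8]
finger_gap: 0.0
gripper_force: 7.5
```

```bash
python3 - <<'E'
from h import *
p=wT();print(p[1],bot.read_state()['force']);im=bot.read_camera('wrist');cv2.imwrite('pics/w3.png',im)
E
```

```text
[0.60219491 0.08112083 0.05508728] [ -2.15949975 -15.24863826   2.82669984]
```

View pics/w3.png

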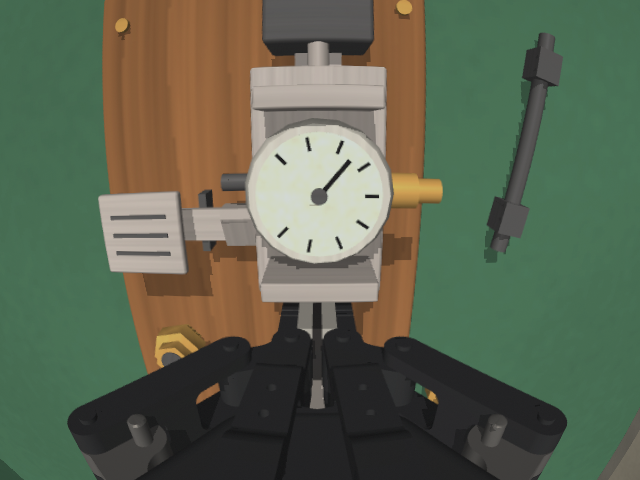

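The push has reached the hard stop: position holds at y = 0.0811 while the force climbs. The wrist view shows the side pin at (232,182) past catch B's block at (238,228). Next I'll back off slowly, then lift clear.

>>> {"api": "send_rows", "payload": {"deltas": [{"hand":255,"offset":[-0.005,0,0],"rotation":[0,0,0]},{"hand":255,"offset":[-0.01,0,0],"rotation":[0,0,0]},{"hand":255,"offset":[-0.016,0,0],"rotation":[0,0,0]},{"hand":255,"offset":[-0.024,0,0],"rotation":[0,0,0]},{"hand":255,"offset":[-0.024,0,-0.04],"rotation":[0,0,0]},{"hand":255,"offset":[-0.024,0,-0.09],"rotation":[0,0,0]},{"hand":255,"offset":[-0.024,0,-0.12],"rotation":[0,0,0]},{"hand":255,"offset":[-0.024,0,-0.12],"rotation":[0,0,0]}]}}

```text
clock: 12.32
position: [0.6049, 0.0619, 0.1786]
eef_rot: [2.259, 2.177, 0.01]
force: [0.3, 0.1, -0.1]
finger_gap: 0.0004
gripper_force: 0.0
```

```bash
python3 - <<'E'
from h import *
p=wT();print(p[1],bot.read_state()['force']);im=bot.read_camera('wrist');cv2.imwrite('pics/w4.png',im)
g=np.array([.597,-.077,.066])+.2*np.array([.04,.999,0])
print('pred dial s=.2',wproj(g,p))
for r in bot.silhouettes('gauge_face','wrist')[:2]: print(r['confidence'],r['bbox'])
E
```

```text
[0.60485326 0.06192826 0.17864346] [ 0.31810981  0.14460995 -0.06049747]
pred dial s=.2 [311.75513178 144.0677058 ]
0.91 [254.9, 77.1, 381.3, 213.7]
```

View pics/w4.png

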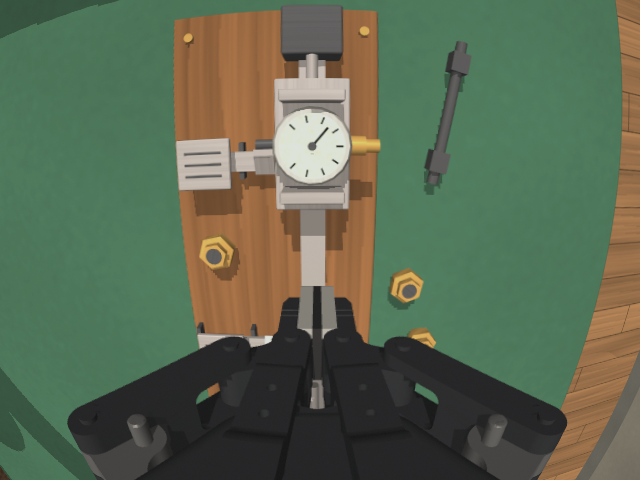

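With the arm clear, the dial sits at (312,146) against a predicted (312,144) for 0.200 travel. The side pin rests against catch B's block, and the loose parts in view have not moved.

```bash
python3 -c "
from workcell import bot
print(bot.close_job())"
```

```text
the job is handed in; nothing more can be done
None
```

Job handed in: catch A was pressed, the carrier sprang free, and I pushed it to the end stop; with the arm clear, the last image shows it held at the 0.200 m station (within about 2 px) and the loose parts in view unmoved, at about 12.4 s on the clock.

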